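# Make up two insect-collecting kits

## Robot

A 6-joint arm with a two-finger parallel gripper is mounted at the origin on the work surface. World frame = base frame: x ahead of the robot, y to its left, z up, the work surface at z = 0. Lengths are in m, angles in rad, forces in N, time in s.
With the tool pointing down it reaches from about 0.375 to 0.9 m from the base axis. Payload 3.1 kg.
Tool frame: the origin (TCP) lies on the centre line of the jaws, within the pads' length; the fingertips stand 25 mm ahead of it and the grasp point (between the pads) lies 6 mm ahead of it (manip.tip_extent is the distance from the TCP to the fingertips, in m); z points along the fingers, y is the line along which they close (so a half turn about z gives the same grasp; the last joint's range is limited). The gripper opens to 85 mm and grips with 20 to 120 N. Pads are 22 mm wide; open, the fingers measure 114 mm over their backs; the gripper's body (76 mm by 85 mm) begins 54 mm behind the grasp point. The pads swing forward as they close: fully open they stand 13 mm farther back than shut.
Start: joints at [1.044, 0.527, 1.433, -0, 1.181, -0.178], TCP at [0.213, 0.588, 0.256] pointing down, gripper open.
Joint ranges: [-3.08, 3.08], [-0.75, 2.2], [0.22, 2.44], [-1.43, 4.57], [0, 2.65], [-2.85, 2.85]. Speed limits (rad/s): [2.79, 2.79, 3.14, 3.14, 3.14, 3.14].

## Interface

Orientations are given as a unit quaternion [x, y, z, w].
In Python, from station import readout, imaging, order, manip gives the robot as it stands.
- The arm moves only by the tool move_arm, never from a script. Its argument "rows" is a list of rows, each a list of 7 numbers: the turn, a rotation vector about the tool's x, y, z in degrees, then the shift along the tool's x, y, z in mm, then the closure, from 0 (fully open) to 1 (shut). A call has 1 to 12 rows; each row is the pose to reach, as a shift and turn from the pose commanded when the call began, along the tool's axes at that moment; what a row does not reach only later rows make up. A row lasts 1/12 s, in which the tool goes at most 41.7 mm and 7.16 degrees, less where a joint would pass 70% of its speed; a pose out of reach is approached as far as the arm can. A call with a gripper value outside its range is refused whole. The fingers move at their own pace and stop on an object; "squeeze" is the grip in N (left out, the last holds). Time passes only in rows, so rows that repeat a pose let the fingers close. It gives the time, the measured TCP pose, the force, the opening and the grip force at its end, in the units of the state.
- readout.sense(): the state, without advancing time (a new reading comes with each control period).
- imaging.snapshot(name): name is "scene" or "top" or "wrist"; returns a dict with "img" (480x640x3 uint8, red, green, blue), "z_map" (480x640 float32, m along the optical axis (not along the pixel's ray), 0 where there is no reading), "fovy" (degrees; the focal length in pixels is half the picture's height over the tangent of half this angle, whatever the lens; pixels are square), "cx", "cy" (the principal point, pixels), "rvec" (rotation vector, rad) and "tvec" (3), from world to camera coordinates, as OpenCV has them. Camera axes: x right, y down, z forward; pixel columns grow to the right and rows downward; lengths in m; the calibration is good to about 2 mm. A picture is of the moment at which its call begins.
- order.sign_off(): hands the job in; it is judged then, once.
The state is a dict: "t": time; "q": joint angles; "qd": joint speeds; "tau": joint torques, N m; "tcp_pos": TCP position; "tool_rot": TCP orientation; "force": force on the tool from outside, world axes, zero at the start; "ft_torque": the same for the moment, N m; "finger_gap": opening from 0.0 (shut) to 1.0 (fully open); "gripper_force": force on a finger pad.
Only numpy, scipy, OpenCV 4.12 (cv2) and the standard library are available. Lean on these libraries where they do the work, as an engineer would, in place of code of your own. Each camera call takes 0.05 s, during which the arm holds its last target. There are 200 camera calls.

## Task

Make up the two collecting kits from the stock on the desk: the long tray with three pockets gets the jar in its largest round pocket, the tape roll in its middle-sized one and one vial in its smallest, and the short tray with two pockets gets the pin box in its rectangular pocket and the other vial in its round one. Each thing stands upright on the floor of its pocket, set down rather than dropped. Leave the glove box, the white tub and the screwdriver where they are.

Things in the scene. Friction and masses are not known exactly. Their poses are not given: they have to be found in the camera images.
- long_tray: Grey slab, 236 x 100 x 16 mm, fixed, left or right of the stock, yawed up to 15 degrees, with three round pockets 10 mm deep (floor 6 mm above the desk). Origin at the centre of its underside, x along its length, z up. Pocket centres at y = 0: largest, 84 mm in diameter, x = -68 mm (jar); middle, 70 mm, x = +17 mm (tape roll); smallest, 50 mm, x = +85 mm (vial).
- short_tray: Grey slab, 156 x 80 x 16 mm, fixed, on the other side of the stock, yawed up to 15 degrees, with two pockets 10 mm deep (floor 6 mm above the desk). Origin at the centre of its underside, x along its length, z up. Pocket centres at y = 0: rectangular, 82 mm along x by 58 mm along y, x = -29 mm (pin box); round, 50 mm in diameter, x = +45 mm (vial).
- jar: Wide glass jar with a steel lid of the same diameter, cork-coloured pad inside, 62 mm in diameter and 70 mm tall (lid: upper 14 mm), straight-sided; about 160 g. Stands upright. Origin at the centre of its underside, z up its axis.
- tape_roll: Roll of off-white tape lying flat, a ring of 48 mm outer diameter with a 25 mm hole, 30 mm tall; about 45 g. Origin at the centre of its underside, z up along the hole.
- pin_box: Small closed cardboard box of insect pins, 60 mm (x) by 36 mm (y) by 28 mm (z), with a pale label on top; about 60 g. Lies flat, turned any way up to 35 degrees. Origin at the centre of its underside, x along its length, z up.
- vial_a: Glass specimen vial, 28 mm in diameter and 58 mm tall, straight-sided, with a white cap of the same diameter on top (the upper 14 mm) and a scrap of paper inside; about 35 g. Stands upright. Origin at the centre of its underside, z up its axis. The two vials are alike and interchangeable.
- vial_b: Glass specimen vial, 28 mm in diameter and 58 mm tall, straight-sided, with a white cap of the same diameter on top (the upper 14 mm) and a scrap of paper inside; about 35 g. Stands upright. Origin at the centre of its underside, z up its axis. The two vials are alike and interchangeable.
- glove_box: Bystander: carton of gloves lying flat, 100 (x) x 220 (y) x 70 mm, loose, beyond the stock. Origin at the centre of its underside.
- white_tub: Bystander: closed white plastic tub with a green-topped lid, 84 mm in diameter at the lid, 50 mm tall, loose, beyond the stock. Origin at the centre of its underside.
- screwdriver: Bystander: screwdriver lying flat beyond the stock, its x axis from handle to tip, loose. Origin under its middle.
Not all that is in view belongs to the job. What is shaped like the vial_a but red is not meant. Leave any turquoise look-alike of the jar alone.

How it is judged:
By the outcome, as a careful person would: the job done as asked, in the order asked, and still so for the second after the job is handed in, with the robot touching nothing.
It also fails if it takes over 109 s, if anything falls off the work surface, if the arm or the gripper's body presses on something with over 40 N, if the wrist force passes 120 N, or if a joint passes its speed limit or range.

## Working session

There is one attempt and no reset: what is moved stays moved. The work goes in short steps, Python scripts to look and compute and a tool call to move; the robot and the scene stay as the last step left them, time stands still between calls to the robot, and variables do not carry over. Pictures are saved under pics/ and viewed, at most 14 in all, crops included, and the job is handed in when it is done.

Besides the shell and the picture viewer there is one more tool, called after ">>>" by a JSON object that holds its "name" and its "arguments". move_arm: Moves the arm, as the interface text tells. Its arguments: {"type":"object","properties":{"rows":{"type":"array"},"squeeze":{"type":"number"}},"required":["rows"]}

```bash
mkdir -p pics; ls; cat > h.py <<'E'
import numpy as np, cv2
from station import readout, imaging, order, manip
def snap(n,save=None):
    s=imaging.snapshot(n)
    if save: cv2.imwrite('pics/'+save,s['img'][:,:,::-1])
    np.savez('%s.npz'%(save or n),**s)
    return s
def cam(s):
    R=cv2.Rodrigues(np.array(s['rvec'],float))[0]; t=np.array(s['tvec'],float).ravel()
    f=240/np.tan(np.radians(float(s['fovy']))/2)
    return R,t,f,float(s['cx']),float(s['cy'])
def ray(s,u,v):
    R,t,f,cx,cy=cam(s); d=R.T@np.array([(u-cx)/f,(v-cy)/f,1]); return -R.T@t,d
def at_z(s,u,v,z):
    c,d=ray(s,u,v); return c+d*(z-c[2])/d[2]
def cloud(s):
    R,t,f,cx,cy=cam(s); z=s['z_map']; v,u=np.mgrid[:480,:640]
    P=np.stack([(u-cx)/f*z,(v-cy)/f*z,z],-1)-t
    return P@R
def proj(s,P):
    R,t,f,cx,cy=cam(s); p=np.atleast_2d(P)@R.T+t; return p[:,:2]/p[:,2:]*f+[cx,cy]
E
python3 - <<'E'
from h import *
for n in('scene','top','wrist'):
    s=snap(n,n+'0.png'); R,t,f,cx,cy=cam(s); print(n,(-R.T@t).round(3),R[2].round(2),round(f),cx,cy)
st=readout.sense(); print(st['tcp_pos'],st['tool_rot'],st['force'],st['t'],manip.tip_extent)
E
```

```text
pics
scene [ 1.211 -0.113  0.934] [-0.59  0.1  -0.8 ] 613 317.6267889633137 232.17890268167878
top [ 0.421 -0.003  1.073] [ 0.14 -0.01 -0.99] 597 327.94717963219836 241.6180963570997
wrist [0.148 0.611 0.372] [ 0.26 -0.1  -0.96] 405 324.21219531664167 242.71719537636184
[0.21275279 0.58714239 0.25554341] [ 1.73032822e-01  9.84915712e-01 -7.78459791e-04 -2.78651696e-04] [-0.11732733  0.21814928 -0.20788013] 0.15 0.025
```

View pics/scene0.png

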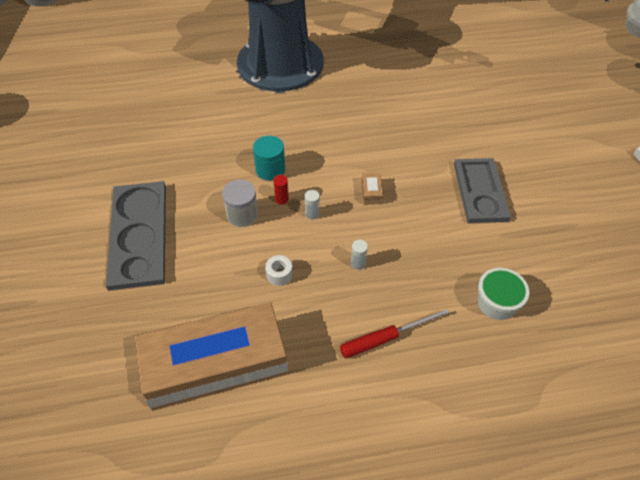

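View pics/top0.png

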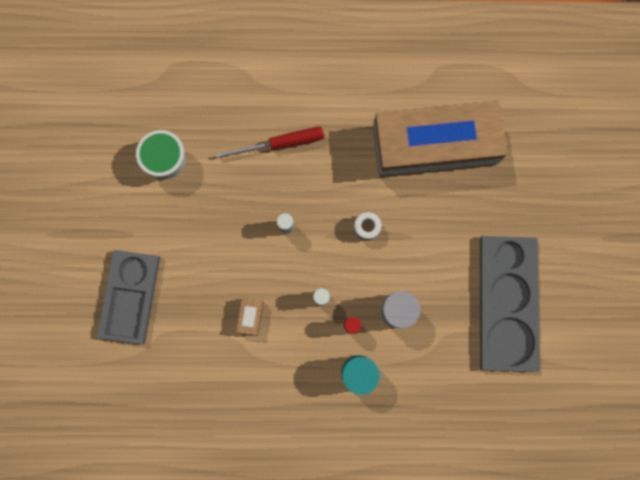

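The pictures show:

- **Scene view:** the grey jar is at (240,203), the vials at (312,205) and (359,254), the tape roll at (279,270) and the pin box at (372,187). The long tray is at the left (137,235) and the short tray at the right (482,190).
- **Top view:** the jar is at (401,310), the vials at (322,297) and (285,222), the tape at (368,225) and the box at (249,317).
- **Look-alikes in the top view:** the turquoise jar is at (361,375), against the grey jar at (401,310). The red vial is at (352,325), against the white-capped vials at (322,297) and (285,222). I choose the grey jar and the white-capped vials.

```bash
cat > m.py <<'E'
from h import *
T=np.load('top0.png.npz'); S=np.load('scene0.png.npz')
for nm,s in(('top',T),('scene',S)):
    P=cloud(s); z=P[...,2]; ok=s['z_map']>0
    roi=(P[...,0]>.25)&(P[...,0]<.75)&(abs(P[...,1])<.45)&ok
    print(nm,'desk z',np.median(z[roi&(abs(z)<.008)]).round(4))
    m=(roi&(z>.0095)).astype(np.uint8)
    n,l,st,_=cv2.connectedComponentsWithStats(m)
    for i in range(1,n):
        if st[i,4]<60: continue
        q=P[l==i]; h=np.percentile(q[:,2],95); top=q[q[:,2]>h-.006]
        (c,sz,a)=cv2.minAreaRect((top[:,:2]*1000).astype(np.float32))
        px=np.argwhere(l==i).mean(0)[::-1].round()
        print(px,st[i,4],'h',(h*1000).round(1),'cen',(top.mean(0)*1000).round(1),'rect',np.round(c,1),np.round(sz,1),round(a,1),s['img'][l==i].mean(0).round())
im=T['img'][200:400,90:560,::-1]
im=T['img'][190:400,220:430,::-1]
cv2.imwrite('pics/crop1.png',cv2.resize(im,None,fx=2.8,fy=2.8,interpolation=cv2.INTER_CUBIC))
a=cv2.resize(T['img'][225:385,465:555,::-1],None,fx=3.5,fy=3.5,interpolation=cv2.INTER_CUBIC)
b=cv2.resize(T['img'][225:385,85:175,::-1],None,fx=3.5,fy=3.5,interpolation=cv2.INTER_CUBIC)
cv2.imwrite('pics/crop2.png',np.hstack([a,b]))
E
python3 m.py
```

```text
top desk z 0.0009
[436. 154.] 4096 h 74.0 cen [ 728.3 -199.9   71.3] rect [ 730.3 -210.1] [ 54.  221.3] 4.0 [121.  99.  82.]
[160. 156.] 1619 h 54.1 cen [719.1 286.   51.4] rect [716.  285.6] [83.1 67.9] 89.8 [ 91. 142.  99.]
[239. 150.] 156 h 19.6 cen [740.3 151.5  16.4] rect [741.5 148.2] [ 6.8 90.1] 13.4 [133. 124. 120.]
[285. 223.] 268 h 61.4 cen [602.7  63.6  59. ] rect [602.7  63.7] [26.9 25.8] 46.8 [167. 166. 155.]
[367. 226.] 475 h 33.7 cen [601.3 -81.7  30.9] rect [601.6 -81.4] [45.8 46.8] 7.2 [172. 169. 160.]
[509. 297.] 4312 h 20.3 cen [ 476.9 -334.1   17.4] rect [ 467.4 -334.1] [101.7 236.2] 88.3 [91. 91. 90.]
[128. 292.] 2073 h 19.6 cen [481.9 338.9  16.7] rect [474.1 339.7] [ 81.6 156.1] 82.7 [95. 94. 93.]
[321. 296.] 223 h 61.4 cen [ 4.737e+02 -4.000e-01  5.860e+01] rect [ 4.737e+02 -2.000e-01] [27.1 25.4] 0.4 [184. 184. 173.]
[399. 309.] 1179 h 73.8 cen [ 452.2 -134.6   71.1] rect [ 452.4 -135. ] [59.9 60.8] 0.4 [141. 137. 137.]
[249. 316.] 764 h 32.2 cen [439.8 124.5  29.1] rect [439.8 124.5] [36.1 59.8] 82.2 [168. 143. 117.]
[352. 325.] 221 h 61.9 cen [425.9 -53.8  
[... 609 characters left out ...]
[ 455.1 -134.8   69. ] rect [ 453.9 -134.2] [61.1 63.5] 84.9 [131. 127. 122.]
[311. 203.] 344 h 58.8 cen [ 4.765e+02 -4.000e-01  5.690e+01] rect [476.1   0. ] [26.6 26.9] 37.8 [153. 154. 144.]
[359. 253.] 387 h 59.4 cen [604.8  63.7  57. ] rect [604.   63.8] [27.6 27.1] 11.9 [159. 160. 148.]
[279. 269.] 558 h 31.1 cen [604.1 -81.4  28.7] rect [603.2 -81.3] [47.8 46.1] 10.7 [180. 176. 165.]
[500. 287.] 1502 h 52.4 cen [721.1 285.9  49.9] rect [717.1 286. ] [84.  65.6] 90.0 [ 87. 149.  97.]
[212. 328.] 3137 h 71.8 cen [ 729.7 -201.    69.3] rect [ 724.2 -210. ] [ 52.2 223. ] 0.3 [156. 125.  99.]
[429. 318.] 143 h 17.3 cen [741.3 158.1  14.5] rect [740.9 157.2] [ 7.4 75.1] 13.8 [148. 141. 138.]
```

View pics/crop1.png

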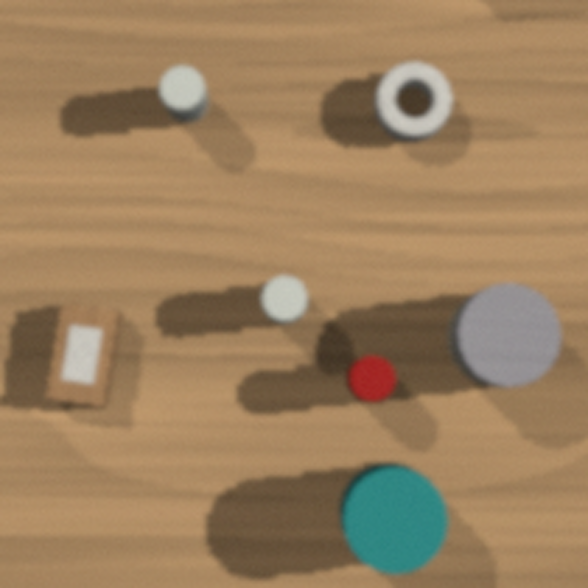

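View pics/crop2.png

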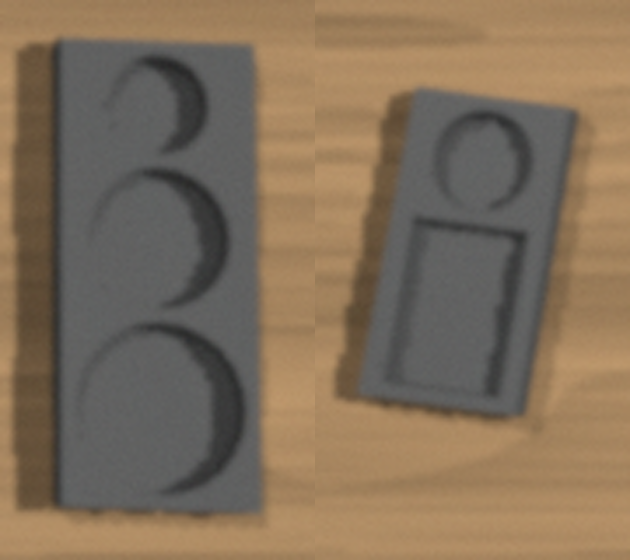

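Crop 1 confirms the choices: the grey-lidded jar, two white-capped vials, the off-white ring and the labelled box, clearly distinct from the red and turquoise look-alikes. Crop 2 shows the long tray's small pocket at the top and the short tray's round pocket at the top. Heights from both views match the text (71, 58, 30 and 28 mm, trays 16 mm). Next I check the pocket positions by projection and plan the first reach.

```bash
cat > plan.py <<'E'
from h import *
from scipy.spatial.transform import Rotation as Ro
def go(*w):
    """w: (x,y,z mm, yaw deg of tool y axis). prints rotvec/shift in tool axes from present pose"""
    st=readout.sense(); R=Ro.from_quat(st['tool_rot']); p=np.array(st['tcp_pos'])*1000
    print('t',round(st['t'],2),'tcp',p.round(1),'F',np.round(st['force'],1),'gap',round(st['finger_gap'],3),'g',np.round(st['gripper_force'],1),'q',np.round(st['q'],2))
    for x,y,z,a in w:
        a=np.radians(a); Y=np.array([np.cos(a),np.sin(a),0]); Z=np.array([0,0,-1]); T=Ro.from_matrix(np.stack([np.cross(Y,Z),Y,Z],1))
        print((x,y,z),'turn',(R.inv()*T).as_rotvec(degrees=True).round(1),'shift',R.inv().apply(np.array([x,y,z])-p).round(1))
E
python3 - <<'E'
from plan import *
T=np.load('top0.png.npz');S=np.load('scene0.png.npz')
def pk(c,a,x): a=np.radians(a); return np.array([c[0]+x*np.cos(a),c[1]+x*np.sin(a),16])/1000
for nm,c,a,xs in(('long',(468,-334),-1.6,(-68,17,85)),('short',(475,340),-7.4,(-29,45))):
    for x in xs:
        p=pk(c,a,x); print(nm,x,(p*1000).round(1),proj(T,p).round(1),proj(S,p).round(1))
go((453.5,-134.7,180,90),(453.5,-134.7,45,90))
E
```

```text
long -68 [ 400.  -332.1   16. ] [[509.7 340.7]] [[137.2 202.2]]
long 17 [ 485.  -334.5   16. ] [[509.2 292.1]] [[135.6 237. ]]
long 85 [ 553.  -336.4   16. ] [[508.9 254.1]] [[134.2 267.1]]
short -29 [446.2 343.7  16. ] [[124.2 311.6]] [[478.2 175.8]]
short 45 [519.6 334.2  16. ] [[131.9 270. ]] [[485.7 204.2]]
t 0.15 tcp [212.8 587.1 255.5] F [-0.1  0.2 -0.2] gap 0.997 g 0.0 q [ 1.04  0.53  1.43 -0.    1.18 -0.18]
(453.5, -134.7, 180) turn [ -0.1  -0.  -19.9] shift [-472.4 -596.4   76.4]
(453.5, -134.7, 45) turn [ -0.1  -0.  -19.9] shift [-472.4 -596.2  211.4]
```

>>> {"name": "move_arm", "arguments": {"rows": [[0,0,-20,-366,-226,55,0],[0,0,-20,-366,-226,55,0],[0,0,-20,-366,-226,55,0],[0,0,-20,-366,-226,55,0],[0,0,-20,-366,-226,55,0],[0,0,-20,-366,-226,55,0],[0,0,-20,-366,-226,55,0],[0,0,-20,-366,-226,55,0],[0,0,-20,-366,-226,55,0],[0,0,-20,-366,-226,55,0],[0,0,-20,-366,-226,55,0],[0,0,-20,-366,-226,55,0]], "squeeze": 40}}

```text
t: 1.15
tcp_pos: [0.4832, 0.2468, 0.2006]
tool_rot: [0.002, 1.0, -0.001, 0.0]
force: [-0.2, 0.3, -1.1]
finger_gap: 0.998
gripper_force: 0.0
```

```bash
python3 -c "
from plan import *
go((453.5,-134.7,180,90),(453.5,-134.7,45,90))"
```

```text
t 1.15 tcp [483.2 246.8 200.6] F [-0.2  0.3 -1.1] gap 0.998 g 0.0 q [ 0.27  0.49  1.7  -0.    0.95 -1.3 ]
(453.5, -134.7, 180) turn [-0.1  0.1 -0.3] shift [  28.  -381.6   20.9]
(453.5, -134.7, 45) turn [-0.1  0.1 -0.3] shift [  28.2 -381.4  155.9]
```

>>> {"name": "move_arm", "arguments": {"rows": [[0,0,0,28,-381,21,0],[0,0,0,28,-381,21,0],[0,0,0,28,-381,21,0],[0,0,0,28,-381,21,0],[0,0,0,28,-381,21,0],[0,0,0,28,-381,21,0],[0,0,0,28,-381,21,0],[0,0,0,28,-381,21,0],[0,0,0,28,-381,21,0],[0,0,0,28,-381,21,0],[0,0,0,28,-381,21,0],[0,0,0,28,-381,21,0]]}}

```text
t: 2.15
tcp_pos: [0.452, -0.1298, 0.1802]
tool_rot: [-0.0, 1.0, 0.001, -0.001]
force: [-0.2, 0.8, -0.2]
finger_gap: 1.005
gripper_force: 0.0
```

```bash
python3 -c "
from plan import *
s=snap('wrist','w1.png')
go((453.5,-134.7,45,90))
print(proj(s,[[.4535,-.1347,.07]]))
P=cloud(s); z=P[...,2]; m=(z>.062)&(z<.08)&(abs(P[...,0]-.453)<.045)&(abs(P[...,1]+.135)<.045); q=P[m]; print(m.sum(),q.min(0),q.max(0),q.mean(0))
m=(z>.09)&(s['z_map']>0);print('finger min z',np.percentile(z[m],[0,1,5]))
"
```

```text
t 2.2 tcp [ 452.  -129.   180.2] F [-0.1  1.1 -0.1] gap 1.001 g 0.0 q [-0.52  0.44  1.89  0.    0.81 -2.09]
(453.5, -134.7, 45) turn [ 0.1 -0.1  0.1] shift [ -1.7  -5.9 135.2]
[[316.14820141 253.73027821]]
8270 [ 0.42044621 -0.16498482  0.06201081] [ 0.48251884 -0.10334575  0.07113315] [ 0.45011068 -0.13420061  0.06858503]
finger min z [0.16640677 0.17213689 0.18305496]
```

View pics/w1.png

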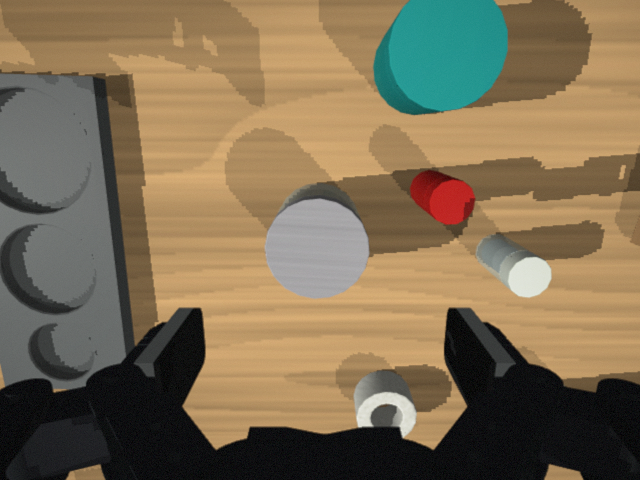

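The wrist view shows the jar lid centred at (317,247), where the projection puts it. The open fingers clear the red vial at (443,197). Descending.

>>> {"name": "move_arm", "arguments": {"rows": [[0,0,0,-1,-4,20,0],[0,0,0,-1,-4,50,0],[0,0,0,-1,-4,80,0],[0,0,0,-1,-4,105,0],[0,0,0,-1,-4,122,0],[0,0,0,-1,-4,131,0],[0,0,0,-1,-4,135,0],[0,0,0,-1,-4,135,0],[0,0,0,-1,-4,135,0]]}}

```text
t: 2.95
tcp_pos: [0.454, -0.1341, 0.046]
tool_rot: [-0.001, 1.0, -0.0, 0.0]
force: [-0.4, -0.3, -0.3]
finger_gap: 0.999
gripper_force: 0.0
```

```bash
python3 -c "
from plan import *
go((453,-134.5,45,90))"
```

```text
t 2.95 tcp [ 454.  -134.1   46. ] F [-0.4 -0.3 -0.3] gap 0.999 g 0.0 q [-0.52  0.71  1.96  0.    0.47 -2.1 ]
(453, -134.5, 45) turn [-0.   0.   0.1] shift [ 1.  -0.4  1. ]
```

>>> {"name": "move_arm", "arguments": {"rows": [[0,0,0,1,0,0,0.3],[0,0,0,1,0,0,0.6],[0,0,0,1,0,0,1],[0,0,0,1,0,0,1],[0,0,0,1,0,0,1],[0,0,0,1,0,0,1],[0,0,0,1,0,0,1],[0,0,0,1,0,0,1]], "squeeze": 40}}

```text
t: 3.62
tcp_pos: [0.4529, -0.1348, 0.0465]
tool_rot: [-0.001, 1.0, -0.0, 0.001]
force: [0.8, 2.2, 5.6]
finger_gap: 0.718
gripper_force: 42.7
```

```bash
python3 -c "
from plan import *
go((400,-332,140,88.4),(400,-332,51,88.4))"
```

```text
t 3.62 tcp [ 452.9 -134.8   46.5] F [0.8 2.2 5.6] gap 0.718 g 42.7 q [-0.53  0.71  1.96  0.    0.47 -2.1 ]
(400, -332, 140) turn [-0.   0.1  1.7] shift [  52.9 -197.2  -93.4]
(400, -332, 51) turn [-0.   0.1  1.7] shift [  53.1 -197.1   -4.4]
```

>>> {"name": "move_arm", "arguments": {"rows": [[0,0,0,0,0,-10,1],[0,0,0,0,0,-35,1],[0,0,0,5,-20,-60,1],[0,0,0,15,-50,-70,1],[0,0,1,25,-85,-70,1],[0,0,1.5,34,-120,-70,1],[0,0,1.7,42,-152,-70,1],[0,0,1.7,48,-178,-70,1],[0,0,1.7,51,-192,-70,1],[0,0,1.7,53,-197,-70,1],[0,0,1.7,53,-197,-70,1],[0,0,1.7,53,-197,-70,1]]}}

```text
t: 4.62
tcp_pos: [0.3993, -0.3301, 0.1153]
tool_rot: [0.014, 1.0, 0.001, -0.001]
force: [-0.5, 0.7, -2.3]
finger_gap: 0.717
gripper_force: 44.2
```

```bash
python3 -c "
from plan import *
go((400,-332,52.5,88.4))
s=snap('top','t1.png');P=cloud(s);q=P[(P[...,2]>.1)&(P[...,2]<.16)&(abs(P[...,0]-.4)<.045)&(abs(P[...,1]+.332)<.045)];print(len(q))
a=cv2.resize(s['img'][220:400,450:570,::-1],None,fx=3,fy=3)
s=snap('scene','s1.png');a2=cv2.resize(s['img'][120:320,60:260,::-1],(540,540));cv2.imwrite('pics/c3.png',np.hstack([a2,a[:,-259:]]))
"
```

```text
t 4.62 tcp [ 399.3 -330.1  115.3] F [-0.5  0.7 -2.3] gap 0.717 g 44.2 q [-0.91  0.61  1.82  0.    0.72 -2.45]
(400, -332, 52.5) turn [ 0.1 -0.1 -0. ] shift [-0.8 -2.  62.8]
0
```

View pics/c3.png

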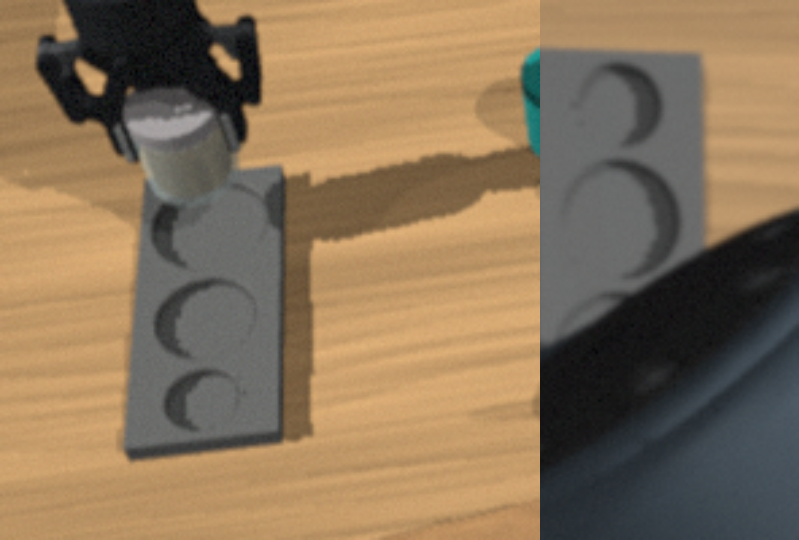

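The jar is held upright at (185,140) in the crop, above the largest pocket. Lowering slowly to contact.

>>> {"name": "move_arm", "arguments": {"rows": [[0,0,0,0,-1,10,1],[0,0,0,0,-1,28,1],[0,0,0,0,-1,42,1],[0,0,0,0,-1,51,1],[0,0,0,0,-1,56,1],[0,0,0,0,-1,58,1],[0,0,0,0,-1,59,1],[0,0,0,0,-1,60,1],[0,0,0,0,-1,60,1]]}}

```text
t: 5.47
tcp_pos: [0.4, -0.333, 0.0557]
tool_rot: [0.014, 1.0, -0.0, 0.0]
force: [-0.4, 0.4, -1.0]
finger_gap: 0.72
gripper_force: 44.2
```

```bash
python3 -c "
from plan import *
go((400,-332,52.5,88.4))"
```

```text
t 5.47 tcp [ 400.  -333.    55.7] F [-0.4  0.4 -1. ] gap 0.72 g 44.2 q [-0.91  0.72  1.84  0.    0.58 -2.45]
(400, -332, 52.5) turn [-0.  0. -0.] shift [0.  1.  3.2]
```

>>> {"name": "move_arm", "arguments": {"rows": [[0,0,0,0,1,1,1],[0,0,0,0,1,2,1],[0,0,0,0,1,2.5,1],[0,0,0,0,1,3,1],[0,0,0,0,1,3.5,1],[0,0,0,0,1,3.5,1]]}}

```text
t: 5.97
tcp_pos: [0.3998, -0.3318, 0.0526]
tool_rot: [0.014, 1.0, -0.0, 0.0]
force: [-1.4, 0.9, 4.8]
finger_gap: 0.717
gripper_force: 44.9
```

>>> {"name": "move_arm", "arguments": {"rows": [[0,0,0,0,0,0,0.25],[0,0,0,0,0,0,0.15],[0,0,0,0,0,0,0],[0,0,0,0,0,0,0],[0,0,0,0,0,0,0],[0,0,0,0,0,-10,0],[0,0,0,0,0,-35,0],[0,0,0,0,0,-65,0],[0,0,0,0,0,-90,0],[0,0,0,0,0,-100,0],[0,0,0,0,0,-100,0]]}}

```text
t: 6.88
tcp_pos: [0.4009, -0.333, 0.1547]
tool_rot: [0.014, 1.0, -0.002, 0.002]
force: [-0.6, -0.3, -0.2]
finger_gap: 0.997
gripper_force: 0.0
```

```bash
python3 -c "
from plan import *
go((602.5,-81.4,140,90),(602.5,-81.4,37,90))
s=snap('wrist','w2.png');P=cloud(s);q=P[(P[...,2]>.066)&(P[...,2]<.09)&(abs(P[...,0]-.4)<.06)&(abs(P[...,1]+.332)<.05)];print(len(q),q.min(0),q.max(0),np.median(q,0))"
```

```text
t 6.88 tcp [ 400.9 -333.   154.7] F [-0.6 -0.3 -0.2] gap 0.997 g 0.0 q [-0.91  0.54  1.79  0.    0.81 -2.45]
(602.5, -81.4, 140) turn [-0.3  0.2 -1.6] shift [-194.4  257.3   14.2]
(602.5, -81.4, 37) turn [-0.3  0.2 -1.6] shift [-193.9  257.8  117.2]
10907 [ 0.36745744 -0.36254006  0.06600522] [ 0.42939747 -0.30137176  0.07690616] [ 0.39640141 -0.33185764  0.07465967]
```

>>> {"name": "move_arm", "arguments": {"rows": [[0,0,-1.6,-194,257,14,0],[0,0,-1.6,-194,257,14,0],[0,0,-1.6,-194,257,14,0],[0,0,-1.6,-194,257,14,0],[0,0,-1.6,-194,257,14,0],[0,0,-1.6,-194,257,14,0],[0,0,-1.6,-194,257,14,0],[0,0,-1.6,-194,257,14,0],[0,0,-1.6,-194,257,14,0],[0,0,-1.6,-194,257,14,0],[0,0,-1.6,-194,257,14,0]]}}

```text
t: 7.85
tcp_pos: [0.5995, -0.0802, 0.136]
tool_rot: [-0.0, 1.0, 0.0, -0.002]
force: [0.2, -0.1, 0.8]
finger_gap: 0.997
gripper_force: 0.0
```

```bash
python3 -c "
from plan import *
s=snap('wrist','w3.png')
P=cloud(s); z=P[...,2]; m=(z>.025)&(z<.04)&(abs(P[...,0]-.603)<.035)&(abs(P[...,1]+.0815)<.035); q=P[m]; print(m.sum(),q.min(0),q.max(0),np.median(q,0))
go((602.5,-81.4,35,90))"
```

```text
3691 [ 0.57704605 -0.10442898  0.0250016 ] [ 0.62419589 -0.05767031  0.03119858] [ 0.59941449 -0.08109241  0.02853218]
t 7.9 tcp [599.5 -80.9 136.5] F [ 0.5 -0.6 -0.1] gap 0.999 g 0.0 q [-0.32  0.66  1.58 -0.    0.91 -1.89]
(602.5, -81.4, 35) turn [ 0.  -0.2 -0.1] shift [ -3.3  -0.6 101.4]
```

>>> {"name": "move_arm", "arguments": {"rows": [[0,0,0,-2,0,20,0],[0,0,0,-2,0,48,0],[0,0,0,-2,0,72,0],[0,0,0,-2,0,88,0],[0,0,0,-2,0,97,0],[0,0,0,-2,0,101,0],[0,0,0,-2,0,101,0],[0,0,0,-2,0,101,0]]}}

```text
t: 8.57
tcp_pos: [0.6033, -0.0812, 0.0374]
tool_rot: [0.001, 1.0, -0.0, 0.0]
force: [-0.7, -0.5, 0.1]
finger_gap: 1.003
gripper_force: 0.0
```

```bash
python3 -c "
from plan import *
go((602,-81.2,35,90))"
```

```text
t 8.57 tcp [603.3 -81.2  37.4] F [-0.7 -0.5  0.1] gap 1.003 g 0.0 q [-0.32  0.81  1.61 -0.    0.72 -1.89]
(602, -81.2, 35) turn [-0.   0.1 -0.1] shift [ 1.3 -0.   2.4]
```

>>> {"name": "move_arm", "arguments": {"rows": [[0,0,0,1.5,0,2,0.3],[0,0,0,1.5,0,2,0.5],[0,0,0,1.5,0,2,0.8],[0,0,0,1.5,0,2,1],[0,0,0,1.5,0,2,1],[0,0,0,1.5,0,2,1],[0,0,0,1.5,0,2,1],[0,0,0,1.5,0,2,1],[0,0,0,1.5,0,2,1]], "squeeze": 30}}

```text
t: 9.32
tcp_pos: [0.6018, -0.0804, 0.0359]
tool_rot: [0.0, 1.0, -0.0, 0.001]
force: [-1.6, 0.1, 6.5]
finger_gap: 0.548
gripper_force: 30.7
```

```bash
python3 -c "
from plan import *
s=snap('wrist','w4.png')
P=cloud(s); z=P[...,2]; m=(s['z_map']>0)&(z>.003)&(z<.1)&(s['img'].max(-1)<60)&(abs(P[...,0]-.603)<.014);print(m.sum(),np.percentile(z[m],[0,1,2,5]))
go((485,-334.5,110,88.4),(485,-334.5,41,88.4))"
```

```text
43486 [0.01189303 0.0253226  0.02965253 0.03968557]
t 9.37 tcp [601.8 -80.4  35.9] F [-1.4  0.3  6.1] gap 0.547 g 30.7 q [-0.32  0.81  1.62 -0.    0.71 -1.89]
(485, -334.5, 110) turn [-0.   0.1  1.6] shift [ 116.7 -254.2  -74.1]
(485, -334.5, 41) turn [-0.   0.1  1.6] shift [ 116.8 -254.1   -5.1]
```

>>> {"name": "move_arm", "arguments": {"rows": [[0,0,0,0,0,-10,1],[0,0,0,0,0,-35,1],[0,0,0,10,-20,-60,1],[0,0,0.5,24,-52,-70,1],[0,0,1,40,-87,-70,1],[0,0,1.6,56,-122,-70,1],[0,0,1.6,72,-157,-70,1],[0,0,1.6,88,-192,-70,1],[0,0,1.6,102,-222,-70,1],[0,0,1.6,111,-242,-70,1],[0,0,1.6,116,-252,-70,1],[0,0,1.6,117,-254,-70,1]]}}

```text
t: 10.37
tcp_pos: [0.4837, -0.3364, 0.1052]
tool_rot: [0.016, 1.0, -0.0, 0.0]
force: [0.0, -0.2, 0.0]
finger_gap: 0.546
gripper_force: 31.1
```

>>> {"name": "move_arm", "arguments": {"rows": [[0,0,0,0,0,12,1],[0,0,0,0,0,30,1],[0,0,0,0,0,45,1],[0,0,0,0,0,55,1],[0,0,0,0,0,59,1],[0,0,0,0,0,60,1],[0,0,0,0,0,60,1],[0,0,0,0,0,60,1]]}}

```text
t: 11.03
tcp_pos: [0.485, -0.3342, 0.0453]
tool_rot: [0.014, 1.0, -0.0, 0.0]
force: [0.2, 0.1, 0.1]
finger_gap: 0.553
gripper_force: 31.1
```

```bash
python3 -c "
from plan import *
s=snap('wrist','w5.png')
go((485,-334.5,42,88.4))"
```

```text
t 11.08 tcp [ 485.  -334.4   45.5] F [ 0.2  0.1 -0.2] gap 0.551 g 31.1 q [-0.79  0.78  1.66  0.    0.69 -2.34]
(485, -334.5, 42) turn [-0.1  0.1 -0. ] shift [-0.  -0.1  3.5]
```

View pics/w5.png

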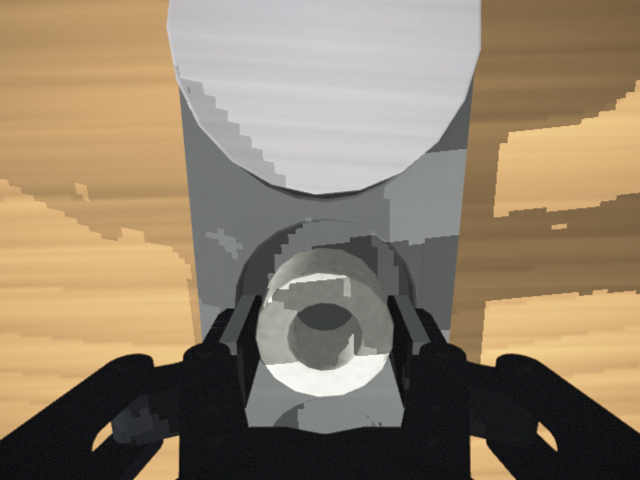

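The tape roll at (325,335) sits level in the jaws inside the middle pocket's rim, with the jar behind it. Setting it down.

>>> {"name": "move_arm", "arguments": {"rows": [[0,0,0,0,0,1,1],[0,0,0,0,0,2,1],[0,0,0,0,0,3,1],[0,0,0,0,0,3.5,1],[0,0,0,0,0,4,1],[0,0,0,0,0,4,1]]}}

```text
t: 11.58
tcp_pos: [0.4845, -0.3345, 0.0419]
tool_rot: [0.014, 1.0, -0.0, 0.0]
force: [-2.0, 0.7, 7.3]
finger_gap: 0.548
gripper_force: 31.6
```

>>> {"name": "move_arm", "arguments": {"rows": [[0,0,0,0,0,0,0.4],[0,0,0,0,0,0,0.3],[0,0,0,0,0,0,0.1],[0,0,0,0,0,0,0],[0,0,0,0,0,0,0],[0,0,0,0,0,-10,0],[0,0,0,0,0,-35,0],[0,0,0,0,0,-65,0],[0,0,0,0,0,-90,0],[0,0,0,0,0,-100,0],[0,0,0,0,0,-100,0]]}}

```text
t: 12.5
tcp_pos: [0.4858, -0.3356, 0.1441]
tool_rot: [0.014, 1.0, -0.002, 0.002]
force: [0.2, -0.0, -0.5]
finger_gap: 0.999
gripper_force: 0.0
```

```bash
python3 -c "
from plan import *
s=snap('wrist','w6.png');P=cloud(s);z=P[...,2];q=P[(z>.027)&(z<.05)&(abs(P[...,0]-.485)<.036)&(abs(P[...,1]+.334)<.035)];print(len(q),q.min(0),q.max(0),np.median(q,0))
go((475,0,140,90))"
```

```text
3866 [ 0.45946127 -0.35824646  0.02705586] [ 0.50756274 -0.31117771  0.03717498] [ 0.4822909  -0.33466896  0.03449176]
t 12.55 tcp [ 484.9 -334.8  142.2] F [-0.2  0.2 -1. ] gap 0.996 g 0.0 q [-0.79  0.63  1.62 -0.    0.88 -2.34]
(475, 0, 140) turn [-0.1  0.1 -1.6] shift [ 19.3 334.4   1.4]
```

Tape roll in its pocket, top at 35–36 mm. Now the near vial.

>>> {"name": "move_arm", "arguments": {"rows": [[0,0,-1.6,19,334,1,0],[0,0,-1.6,19,334,1,0],[0,0,-1.6,19,334,1,0],[0,0,-1.6,19,334,1,0],[0,0,-1.6,19,334,1,0],[0,0,-1.6,19,334,1,0],[0,0,-1.6,19,334,1,0],[0,0,-1.6,19,334,1,0],[0,0,-1.6,19,334,1,0],[0,0,-1.6,19,334,1,0],[0,0,-1.6,19,334,1,0],[0,0,-1.6,19,334,1,0]]}}

```text
t: 13.55
tcp_pos: [0.475, -0.001, 0.1392]
tool_rot: [0.001, 1.0, -0.0, -0.0]
force: [-0.1, -0.2, 0.7]
finger_gap: 1.001
gripper_force: 0.0
```

```bash
python3 -c "
from plan import *
s=snap('wrist','w7.png')
P=cloud(s); z=P[...,2]; m=(z>.054)&(z<.066)&(abs(P[...,0]-.475)<.025)&(abs(P[...,1])<.025); q=P[m]; print(m.sum(),q.min(0),q.max(0),np.median(q,0))
go((475,0,46,90))"
```

```text
2122 [ 0.45926108 -0.01346388  0.05401367] [0.48643978 0.01366437 0.05888069] [4.72313747e-01 1.28264410e-04 5.66314804e-02]
t 13.6 tcp [475.1  -1.3 139.3] F [ 0.6 -0.9  0.5] gap 1.004 g 0.0 q [-0.24  0.52  1.91 -0.    0.71 -1.81]
(475, 0, 46) turn [-0.  -0.  -0.2] shift [ 0.1  1.3 93.3]
```

>>> {"name": "move_arm", "arguments": {"rows": [[0,0,0,1,1,18,0],[0,0,0,1,1,45,0],[0,0,0,1,1,68,0],[0,0,0,1,1,83,0],[0,0,0,1,1,91,0],[0,0,0,1,1,93,0],[0,0,0,1,1,93,0],[0,0,0,1,1,93,0.3],[0,0,0,1,1,93,0.6],[0,0,0,1,1,93,0.8],[0,0,0,1,1,93,0.8],[0,0,0,1,1,93,0.8]], "squeeze": 30}}

```text
t: 14.6
tcp_pos: [0.4742, 0.0011, 0.0475]
tool_rot: [0.0, 1.0, -0.0, 0.001]
force: [-0.4, 0.1, 5.8]
finger_gap: 0.321
gripper_force: 29.1
```

>>> {"name": "move_arm", "arguments": {"rows": [[0,0,0,0,0,0,1],[0,0,0,0,0,0,1],[0,0,0,0,0,0,1],[0,0,0,0,0,0,1]]}}

```text
t: 14.93
tcp_pos: [0.4742, 0.0011, 0.0474]
tool_rot: [0.0, 1.0, -0.0, 0.001]
force: [-0.3, 0.8, 5.6]
finger_gap: 0.322
gripper_force: 29.4
```

```bash
python3 -c "
from plan import *
go((553,-336.4,120,88.4))"
```

```text
t 14.93 tcp [474.2   1.1  47.4] F [-0.3  0.8  5.6] gap 0.322 g 29.4 q [-0.23  0.71  1.96 -0.    0.47 -1.8 ]
(553, -336.4, 120) turn [-0.   0.1  1.6] shift [ -79.  -337.5  -72.4]
```

>>> {"name": "move_arm", "arguments": {"rows": [[0,0,0,0,0,-10,1],[0,0,0,0,0,-38,1],[0,0,0,-5,-20,-65,1],[0,0,1,-13,-55,-75,1],[0,0,1.6,-22,-93,-75,1],[0,0,1.6,-31,-131,-75,1],[0,0,1.6,-40,-169,-75,1],[0,0,1.6,-49,-207,-75,1],[0,0,1.6,-58,-245,-75,1],[0,0,1.6,-66,-282,-75,1],[0,0,1.6,-73,-312,-75,1],[0,0,1.6,-77,-330,-75,1]]}}

```text
t: 15.93
tcp_pos: [0.5514, -0.3331, 0.1225]
tool_rot: [0.015, 1.0, -0.001, 0.001]
force: [-0.3, 0.6, -0.4]
finger_gap: 0.32
gripper_force: 29.7
```

>>> {"name": "move_arm", "arguments": {"rows": [[0,0,0,-2,-7,0,1],[0,0,0,-2,-7,0,1],[0,0,0,-2,-7,15,1],[0,0,0,-2,-7,35,1],[0,0,0,-2,-7,50,1],[0,0,0,-2,-7,58,1],[0,0,0,-2,-7,62,1],[0,0,0,-2,-7,64,1],[0,0,0,-2,-7,64,1],[0,0,0,-2,-7,64,1]]}}

```text
t: 16.77
tcp_pos: [0.553, -0.3359, 0.0586]
tool_rot: [0.014, 1.0, -0.0, 0.0]
force: [0.3, -0.2, 0.5]
finger_gap: 0.317
gripper_force: 29.7
```

```bash
python3 -c "
from plan import *
s=snap('wrist','w8.png')
go((553,-336.4,53.4,88.4))"
```

```text
t 16.82 tcp [ 553.  -336.2   58.8] F [ 0.2 -0.4 -0.1] gap 0.323 g 29.7 q [-0.72  0.81  1.5   0.    0.83 -2.26]
(553, -336.4, 53.4) turn [-0.1  0.1 -0. ] shift [ 0.  -0.2  5.4]
```

View pics/w8.png

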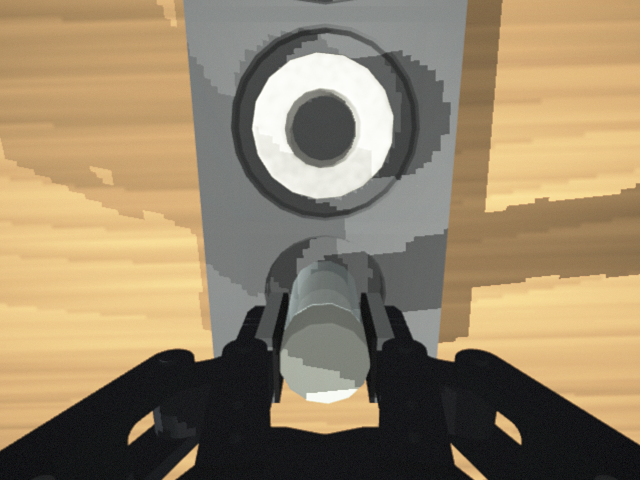

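The tape sits centred in its pocket at (324,125). The vial at (325,345) is upright in the jaws over the smallest pocket. Lowering the last 5–6 mm.

>>> {"name": "move_arm", "arguments": {"rows": [[0,0,0,0,0,1.5,1],[0,0,0,0,0,3,1],[0,0,0,0,0,4,1],[0,0,0,0,0,5,1],[0,0,0,0,0,5.5,1],[0,0,0,0,0,6,1],[0,0,0,0,0,6,1]]}}

```text
t: 17.4
tcp_pos: [0.5526, -0.3362, 0.0535]
tool_rot: [0.014, 1.0, -0.0, 0.0]
force: [-2.6, 1.0, 9.1]
finger_gap: 0.318
gripper_force: 30.7
```

>>> {"name": "move_arm", "arguments": {"rows": [[0,0,0,0,0,0,0.6],[0,0,0,0,0,0,0.5],[0,0,0,0,0,0,0.3],[0,0,0,0,0,0,0.2],[0,0,0,0,0,0,0.2],[0,0,0,0,0,-10,0.1],[0,0,0,0,0,-35,0],[0,0,0,0,0,-65,0],[0,0,0,0,0,-90,0],[0,0,0,0,0,-95,0],[0,0,0,0,0,-95,0]]}}

```text
t: 18.32
tcp_pos: [0.5538, -0.3371, 0.1499]
tool_rot: [0.014, 1.0, -0.002, 0.002]
force: [0.0, -0.2, -0.4]
finger_gap: 1.0
gripper_force: 0.0
```

```bash
python3 -c "
from plan import *
s=snap('wrist','w9.png');P=cloud(s);z=P[...,2];q=P[(z>.058)&(z<.075)&(abs(P[...,0]-.553)<.03)&(abs(P[...,1]+.336)<.03)];print(len(q),q.min(0),q.max(0),np.median(q,0))
go((440.5,124.6,140,82.1))"
```

```text
2063 [ 0.53748169 -0.34999403  0.05805751] [ 0.56502416 -0.32284697  0.06446812] [ 0.55051107 -0.33638718  0.06263675]
t 18.37 tcp [ 552.8 -336.2  148. ] F [0.  0.2 0.1] gap 1.0 g 0.0 q [-0.72  0.68  1.47 -0.    0.99 -2.26]
(440.5, 124.6, 140) turn [-0.1  0.1  6.3] shift [125.3 457.4   7.2]
```

The vial stands in its pocket with its top at 64 mm. On to the pin box.

>>> {"name": "move_arm", "arguments": {"rows": [[0,0,6.3,125,457,7,0],[0,0,6.3,125,457,7,0],[0,0,6.3,125,457,7,0],[0,0,6.3,125,457,7,0],[0,0,6.3,125,457,7,0],[0,0,6.3,125,457,7,0],[0,0,6.3,125,457,7,0],[0,0,6.3,125,457,7,0],[0,0,6.3,125,457,7,0],[0,0,6.3,125,457,7,0],[0,0,6.3,125,457,7,0],[0,0,6.3,125,457,7,0]]}}

```text
t: 19.37
tcp_pos: [0.4364, 0.1281, 0.1384]
tool_rot: [0.067, 0.998, 0.0, -0.003]
force: [-0.3, 0.2, 0.2]
finger_gap: 1.002
gripper_force: 0.0
```

>>> {"name": "move_arm", "arguments": {"rows": [[0,0,0,0,0,0,0],[0,0,0,0,0,0,0],[0,0,0,0,0,0,0],[0,0,0,0,0,0,0]]}}

```text
t: 19.7
tcp_pos: [0.441, 0.1232, 0.1394]
tool_rot: [0.07, 0.998, -0.0, -0.0]
force: [-0.7, -0.4, 0.2]
finger_gap: 1.002
gripper_force: 0.0
```

```bash
python3 -c "
from plan import *
s=snap('wrist','w10.png')
P=cloud(s); z=P[...,2]; m=(z>.023)&(z<.035)&(abs(P[...,0]-.44)<.05)&(abs(P[...,1]-.1245)<.05); q=P[m]; print(m.sum(),cv2.minAreaRect((q[:,:2]*1000).astype(np.float32)),np.median(q,0))
go((440,124.6,35,82.1))"
```

```text
5916 ((438.75909423828125, 125.44574737548828), (36.114990234375, 59.67622375488281), 81.94348907470703) [0.4368962  0.12562968 0.02677643]
t 19.75 tcp [441.1 123.1 139.5] F [-0.  -0.  -0.8] gap 1.0 g 0.0 q [ 0.03  0.51  1.95 -0.    0.68 -1.4 ]
(440, 124.6, 35) turn [-0.  -0.  -0.2] shift [  1.2   1.3 104.5]
```

>>> {"name": "move_arm", "arguments": {"rows": [[0,0,0,1,1.5,18,0],[0,0,0,1,1.5,45,0],[0,0,0,1,1.5,70,0],[0,0,0,1,1.5,88,0],[0,0,0,1,1.5,98,0],[0,0,0,1,1.5,102,0],[0,0,0,1,1.5,102,0],[0,0,0,1,1.5,102,0],[0,0,0,1,1.5,102,0.3],[0,0,0,1,1.5,102,0.5],[0,0,0,1,1.5,102,0.7],[0,0,0,1,1.5,102,0.7]]}}

```text
t: 20.75
tcp_pos: [0.4401, 0.1261, 0.0384]
tool_rot: [0.069, 0.998, 0.0, 0.001]
force: [-0.0, -0.2, 0.5]
finger_gap: 0.453
gripper_force: 0.0
```

>>> {"name": "move_arm", "arguments": {"rows": [[0,0,0,0,0,0,1],[0,0,0,0,0,0,1],[0,0,0,0,0,0,1],[0,0,0,0,0,0,1]]}}

```text
t: 21.08
tcp_pos: [0.4401, 0.1261, 0.0385]
tool_rot: [0.069, 0.998, 0.0, 0.001]
force: [1.0, -0.4, 4.9]
finger_gap: 0.415
gripper_force: 30.3
```

```bash
python3 -c "
from plan import *
go((446.2,343.7,110,82.6))"
```

```text
t 21.08 tcp [440.1 126.1  38.5] F [ 1.  -0.4  4.9] gap 0.415 g 30.3 q [ 0.03  0.72  2.    0.    0.42 -1.4 ]
(446.2, 343.7, 110) turn [ 0.   0.1 -0.5] shift [ 23.8 216.4 -71.5]
```

>>> {"name": "move_arm", "arguments": {"rows": [[0,0,0,0,0,-8,1],[0,0,0,0,0,-30,1],[0,0,0,2,18,-55,1],[0,0,-0.5,6,50,-65,1],[0,0,-0.5,10,86,-65,1],[0,0,-0.5,14,122,-65,1],[0,0,-0.5,18,158,-65,1],[0,0,-0.5,21,188,-65,1],[0,0,-0.5,23,207,-65,1],[0,0,-0.5,24,216,-65,1],[0,0,-0.5,24,216,-65,1],[0,0,-0.5,24,216,-65,1]]}}

```text
t: 22.08
tcp_pos: [0.4451, 0.3427, 0.1028]
tool_rot: [0.064, 0.998, -0.001, -0.0]
force: [-0.1, 0.3, -0.6]
finger_gap: 0.412
gripper_force: 30.4
```

>>> {"name": "move_arm", "arguments": {"rows": [[0,0,0,0,0,10,1],[0,0,0,0,0,28,1],[0,0,0,0,0,42,1],[0,0,0,0,0,50,1],[0,0,0,0,0,53,1],[0,0,0,0,0,54,1],[0,0,0,0,0,54,1],[0,0,0,0,0,54,1]]}}

```text
t: 22.75
tcp_pos: [0.4463, 0.3431, 0.0493]
tool_rot: [0.065, 0.998, 0.0, 0.0]
force: [0.3, -0.3, -0.3]
finger_gap: 0.412
gripper_force: 30.4
```

```bash
python3 -c "
from plan import *
s=snap('wrist','w11.png')
go((446.2,343.7,44.5,82.6))"
```

```text
t 22.8 tcp [446.3 343.3  49.4] F [-0.7  0.1 -0.1] gap 0.413 g 30.4 q [ 0.46  0.76  1.73 -0.    0.65 -0.98]
(446.2, 343.7, 44.5) turn [ 0.   0.1 -0. ] shift [0.1 0.4 4.9]
```

View pics/w11.png

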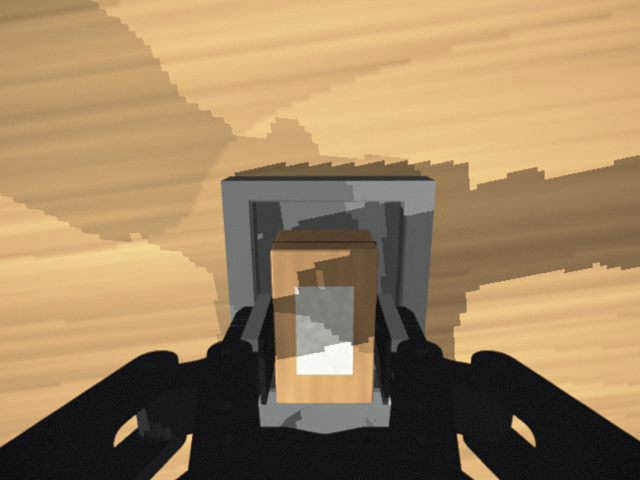

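The box at (323,325) is square with the rectangular pocket and within its side walls. Setting it down.

>>> {"name": "move_arm", "arguments": {"rows": [[0,0,0,0,0,1.5,1],[0,0,0,0,0,3,1],[0,0,0,0,0,4,1],[0,0,0,0,0,4.5,1],[0,0,0,0,0,5,1],[0,0,0,0,0,5.5,1],[0,0,0,0,0,5.5,1]]}}

```text
t: 23.38
tcp_pos: [0.4458, 0.3433, 0.0445]
tool_rot: [0.065, 0.998, 0.0, 0.0]
force: [-2.9, -0.2, 8.2]
finger_gap: 0.414
gripper_force: 31.4
```

>>> {"name": "move_arm", "arguments": {"rows": [[0,0,0,0,0,0,0.5],[0,0,0,0,0,0,0.4],[0,0,0,0,0,0,0.2],[0,0,0,0,0,0,0.1],[0,0,0,0,0,0,0],[0,0,0,0,0,-10,0],[0,0,0,0,0,-35,0],[0,0,0,0,0,-65,0],[0,0,0,0,0,-90,0],[0,0,0,0,0,-95,0],[0,0,0,0,0,-95,0]]}}

```text
t: 24.3
tcp_pos: [0.4471, 0.3439, 0.1409]
tool_rot: [0.065, 0.998, 0.001, 0.002]
force: [0.2, -0.1, -0.5]
finger_gap: 1.003
gripper_force: 0.0
```

```bash
python3 -c "
from plan import *
s=snap('wrist','w12.png')
P=cloud(s); z=P[...,2]; m=(z>.027)&(z<.045)&(abs(P[...,0]-.446)<.05)&(abs(P[...,1]-.343)<.04); q=P[m]; print(m.sum(),cv2.minAreaRect((q[:,:2]*1000).astype(np.float32)),np.median(q,0))
go((603.5,63.7,140,90))"
```

```text
6205 ((444.8104553222656, 343.24267578125), (36.12004852294922, 60.45708465576172), 82.44515228271484) [0.4425479  0.3434346  0.03277462]
t 24.35 tcp [446.1 343.4 139.3] F [ 0.5 -0.7 -0.7] gap 0.999 g 0.0 q [ 0.46  0.61  1.69 -0.    0.84 -0.98]
(603.5, 63.7, 140) turn [ 0.1  0.1 -7.4] shift [-192.3 -257.    -0.6]
```

>>> {"name": "move_arm", "arguments": {"rows": [[0,0,0,-192,-257,0,0],[0,0,0,-192,-257,0,0],[0,0,0,-192,-257,0,0],[0,0,0,-192,-257,0,0],[0,0,0,-192,-257,0,0],[0,0,0,-192,-257,0,0],[0,0,0,-192,-257,0,0],[0,0,0,-192,-257,0,0],[0,0,0,-192,-257,0,0],[0,0,0,-192,-257,0,0],[0,0,0,-192,-257,0,0],[0,0,0,-192,-257,0,0]]}}

```text
t: 25.35
tcp_pos: [0.6012, 0.0649, 0.1372]
tool_rot: [0.064, 0.998, 0.0, -0.002]
force: [-0.3, 0.4, -0.4]
finger_gap: 1.001
gripper_force: 0.0
```

```bash
python3 -c "
from plan import *
s=snap('wrist','w13.png')
P=cloud(s); z=P[...,2]; m=(z>.054)&(z<.066)&(abs(P[...,0]-.603)<.025)&(abs(P[...,1]-.064)<.025); q=P[m]; print(m.sum(),q.min(0),q.max(0),np.median(q,0))
go((603,63.7,46,82.6))"
```

```text
2130 [0.58813289 0.05079118 0.054016  ] [0.61592254 0.07835213 0.05896218] [0.60143316 0.06446423 0.05666829]
t 25.4 tcp [601.5  65.1 137.6] F [ 0.1 -0.6  0.1] gap 1.002 g 0.0 q [-0.08  0.65  1.58  0.    0.91 -1.52]
(603, 63.7, 46) turn [ 0.  -0.1  0.1] shift [-1.9 -1.2 91.6]
```

>>> {"name": "move_arm", "arguments": {"rows": [[0,0,0,-1,-1,18,0],[0,0,0,-1,-1,45,0],[0,0,0,-1,-1,68,0],[0,0,0,-1,-1,82,0],[0,0,0,-1,-1,90,0],[0,0,0,-1,-1,92,0],[0,0,0,-1,-1,92,0],[0,0,0,-1,-1,92,0],[0,0,0,-1,-1,92,0.3],[0,0,0,-1,-1,92,0.6],[0,0,0,-1,-1,92,0.8],[0,0,0,-1,-1,92,0.8]]}}

```text
t: 26.4
tcp_pos: [0.6041, 0.0624, 0.047]
tool_rot: [0.065, 0.998, -0.0, 0.001]
force: [-0.1, 0.2, 0.8]
finger_gap: 0.455
gripper_force: 0.0
```

>>> {"name": "move_arm", "arguments": {"rows": [[0,0,0,0,0,0,1],[0,0,0,0,0,0,1],[0,0,0,0,0,0,1],[0,0,0,0,0,0,1],[0,0,0,0,0,0,1]]}}

```text
t: 26.82
tcp_pos: [0.6041, 0.0624, 0.0468]
tool_rot: [0.065, 0.998, -0.0, 0.0]
force: [-0.4, 1.4, 5.1]
finger_gap: 0.317
gripper_force: 29.7
```

```bash
python3 -c "
from plan import *
go((519.6,334.2,120,82.6))"
```

```text
t 26.82 tcp [604.1  62.4  46.8] F [-0.4  1.4  5.1] gap 0.317 g 29.7 q [-0.08  0.79  1.61 -0.    0.73 -1.52]
(519.6, 334.2, 120) turn [-0.  0. -0.] shift [118.8 258.6 -73.3]
```

>>> {"name": "move_arm", "arguments": {"rows": [[0,0,0,0,0,-10,1],[0,0,0,0,0,-38,1],[0,0,0,9,20,-65,1],[0,0,0,24,52,-75,1],[0,0,0,40,87,-75,1],[0,0,0,56,122,-75,1],[0,0,0,72,157,-75,1],[0,0,0,88,192,-75,1],[0,0,0,102,223,-75,1],[0,0,0,112,244,-75,1],[0,0,0,117,255,-75,1],[0,0,0,119,259,-75,1]]}}

```text
t: 27.82
tcp_pos: [0.5183, 0.3364, 0.1213]
tool_rot: [0.063, 0.998, 0.0, -0.0]
force: [0.0, -1.2, 0.8]
finger_gap: 0.318
gripper_force: 29.7
```

>>> {"name": "move_arm", "arguments": {"rows": [[0,0,0,0,0,0,1],[0,0,0,0,0,5,1],[0,0,0,0,0,18,1],[0,0,0,0,0,37,1],[0,0,0,0,0,52,1],[0,0,0,0,0,60,1],[0,0,0,0,0,63,1],[0,0,0,0,0,64,1],[0,0,0,0,0,64,1],[0,0,0,0,0,64,1]]}}

```text
t: 28.65
tcp_pos: [0.52, 0.3346, 0.0581]
tool_rot: [0.065, 0.998, 0.0, 0.001]
force: [1.1, -0.3, 0.1]
finger_gap: 0.32
gripper_force: 29.7
```

```bash
python3 -c "
from plan import *
s=snap('wrist','w14.png')
go((519.6,334.2,52.8,82.6))"
```

```text
t 28.7 tcp [520.  334.8  58.2] F [ 0.1 -0.1  0. ] gap 0.319 g 29.7 q [ 0.39  0.79  1.58 -0.    0.77 -1.05]
(519.6, 334.2, 52.8) turn [ 0.   0.1 -0. ] shift [ 0.3 -0.6  5.4]
```

View pics/w14.png

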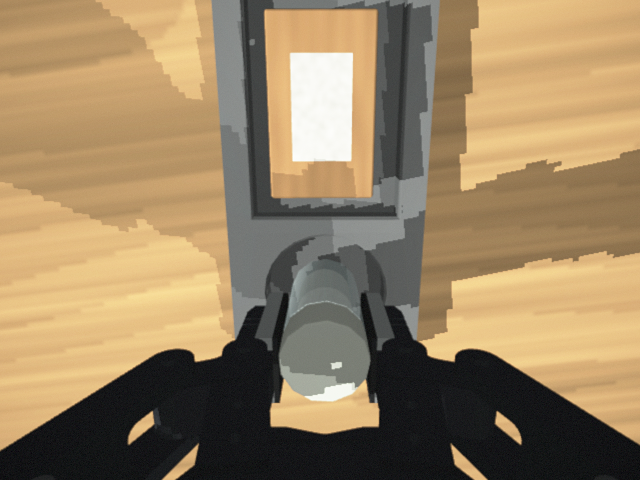

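The pin box lies flat in its pocket at (322,103). The vial at (325,345) is upright over the round pocket. Lowering it the last bit.

>>> {"name": "move_arm", "arguments": {"rows": [[0,0,0,0,0,1.5,1],[0,0,0,0,0,3,1],[0,0,0,0,0,4,1],[0,0,0,0,0,5,1],[0,0,0,0,0,5.5,1],[0,0,0,0,0,6,1],[0,0,0,0,0,6,1]]}}

```text
t: 29.28
tcp_pos: [0.5193, 0.3348, 0.0528]
tool_rot: [0.065, 0.998, 0.0, 0.0]
force: [-2.2, -0.9, 8.7]
finger_gap: 0.318
gripper_force: 30.6
```

>>> {"name": "move_arm", "arguments": {"rows": [[0,0,0,0,0,0,0.6],[0,0,0,0,0,0,0.5],[0,0,0,0,0,0,0.3],[0,0,0,0,0,0,0.2],[0,0,0,0,0,0,0.1],[0,0,0,0,0,-10,0],[0,0,0,0,0,-35,0],[0,0,0,0,0,-70,0],[0,0,0,0,0,-105,0],[0,0,0,0,0,-140,0],[0,0,0,0,0,-150,0]]}}

```text
t: 30.2
tcp_pos: [0.522, 0.336, 0.2079]
tool_rot: [0.065, 0.998, 0.002, 0.005]
force: [0.9, 0.4, 0.5]
finger_gap: 1.001
gripper_force: 0.0
```

>>> {"name": "move_arm", "arguments": {"rows": [[0,0,0,20,-36,0,0],[0,0,0,40,-72,0,0],[0,0,0,60,-108,0,0],[0,0,0,80,-144,0,0],[0,0,0,95,-180,0,0],[0,0,0,105,-216,0,0],[0,0,0,110,-252,0,0],[0,0,0,110,-280,0,0],[0,0,0,110,-290,0,0],[0,0,0,110,-290,0,0],[0,0,0,110,-290,0,0]]}}

```text
t: 31.12
tcp_pos: [0.3728, 0.061, 0.2015]
tool_rot: [0.066, 0.998, 0.0, 0.0]
force: [0.8, 0.2, 0.5]
finger_gap: 1.004
gripper_force: 0.0
```

```bash
python3 -c "
from plan import *
s=snap('scene','s2.png'); T=snap('top','t2.png')
go()
for nm,c in (('jar',(.4,-.332,.076)),('tape',(.485,-.334,.036)),('vial',(.553,-.336,.064)),('box',(.446,.3435,.034)),('vial2',(.52,.334,.064))):
  for v in(s,T):
    P=cloud(v);m=(abs(P[...,2]-c[2])<.005)&(np.hypot(P[...,0]-c[0],P[...,1]-c[1])<.045)&(v['z_map']>0)
    q=P[m]; print(nm,len(q),np.round(cv2.minAreaRect((q[:,:2]*1000).astype(np.float32))[0],1) if len(q) else '',np.percentile(q[:,2],90).round(4) if len(q) else '')
"
```

```text
t 31.22 tcp [372.9  61.9 201.4] F [ 0.3 -0.2 -0.1] gap 1.0 g 0.0 q [-0.13  0.3   2.08  0.    0.76 -1.58]
jar 667 [ 400.8 -331.9] 0.0769
jar 1104 [ 399.3 -332.1] 0.0793
tape 333 [ 486. -335.] 0.0367
tape 447 [ 484.1 -334.5] 0.0393
vial 184 [ 553.4 -336.5] 0.0646
vial 215 [ 551.5 -336.6] 0.0672
box 428 [446.7 342.2] 0.0356
box 756 [445.5 341.9] 0.0368
vial2 144 [520.1 334.7] 0.065
vial2 218 [518.1 334.3] 0.0666
```

View pics/s2.png

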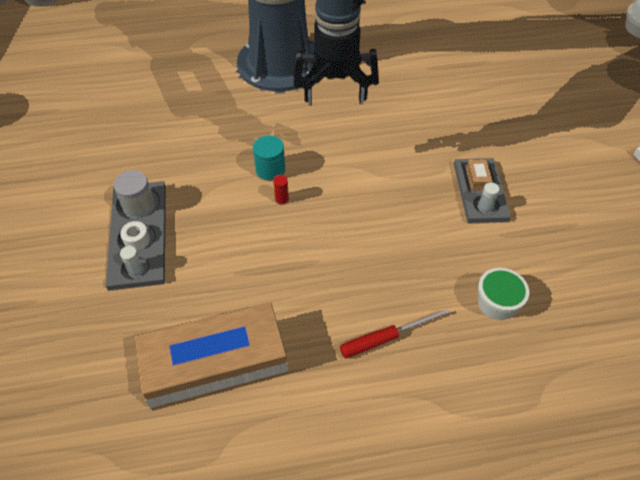

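All five items are seated: the jar at (133,195), tape (135,235), vial (132,262), box (480,172) and vial (489,198). The bystanders and look-alikes have not moved. Handing in.

```bash
python3 -c "
from h import *
print(order.sign_off())"
```

```text
the job is handed in; nothing more can be done
None
```

Both kits are made up and the job is handed in: the final views show all five items upright in their pockets, nothing else moved, in about 31 s of the 109 s allowed.

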